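# Seat a sample carrier on the measuring stage by feel and close the clamp

### The job

Put the aluminium sample carrier into the pocket of the black stage and press it down until you feel it stop dead, its plate flush with the rim, and there hold a firm but not hard push of about 20 N for a moment; the bed in the pocket moves stiffly, so the first resistance is not the bottom. Only when it is fully home, swing the hinged clamp frame down over it until its feet rest on the carrier, and let go. Leave the other things on the bench where they are.

Things in the scene. Friction and masses are not known exactly. Their poses are not given: they have to be found in the camera images.
- carrier_center (a point): Centre of the loose aluminium sample carrier, 0.12 to 0.24 kg: a plate 70 x 60 x 10 mm with an upright grip rib on its middle, 40 mm long (along x), 12 mm thick (along y), rib top 42 mm above the underside. This point is half-way up: 21 mm above the underside, 11 mm above the plate's top face. x along the 70 mm side, z up. Lies flat on the bench; fits either way round.
- carrier: The same carrier, at its origin: centre of the plate's underside. In the pocket it lies on a steel bed that starts 3 to 6 mm above its hard stop, so it first stands 3 to 6 mm proud. Pressing moves the bed down against a steady 9 N or so; it stays where it is left, and at the end stops dead. Then the plate is flush with the rim, this origin 16 mm above the stage's.
- stage: The black stage, fixed on levelling feet 0 to 8 mm off the bench: a block 90 x 80 mm (x, y), 26 mm high, with a pocket 74 x 64 mm open at the top, walls 8 mm. Its 8 mm high flange runs from x = -45 to +89 mm, 96 mm wide. Origin: centre of the block's underside, under the pocket's centre; z up, x towards the clamp's hinge. The hinge axis is at x = 60, z = 34 mm, along y.
- clamp_bar (a point): Middle of the clamp's round cross bar, 10 mm in diameter, 138 mm from the hinge axis and parallel to it. The clamp is a steel fork, two 8 mm arms 48 mm apart (40 mm of bar free between them), with rubber feet that rest on the carrier's plate on either side of the rib. Closed, the bar lies at x = -78, z = 34 mm from the stage's origin, over open bench.
- clamp (a joint): Angle of the clamp, rad: 0 = level, closed with its feet on a fully home carrier (-0.05 with none); 1.57 = upright; starts leaning back at 1.9 to 2.2. A stiff hinge: it stays at any angle and takes 1 to 2 N at the bar to move. The bar is at hinge + 138 mm * (-cos(angle) along the stage's x, sin(angle) up).
- rinse_bottle: Bystander to be left alone: a small white-capped bottle, 48 mm across, 110 mm tall; origin at the centre of its underside or length.
- dish: Bystander to be left alone: a shallow glass dish, 90 mm across, 16 mm high; origin at the centre of its underside or length.
- driver: Bystander to be left alone: a screwdriver lying flat, 150 mm long; origin at the centre of its underside or length.
- lens: Bystander to be left alone: a loose black lens, 44 mm across, 36 mm tall; origin at the centre of its underside or length.
- slide_box: Bystander to be left alone: a cardboard slide box, 85 x 35 x 32 mm; origin at the centre of its underside or length.
- weight: Bystander to be left alone: a small brass weight, 28 mm across, 38 mm tall; origin at the centre of its underside or length.
- knob_spare: Bystander to be left alone: a loose steel knob, 32 mm across, 24 mm tall; origin at the centre of its underside or length.
Not all that is in view belongs to the job. Of the things like the carrier, leave any that is turquoise; of the rest the larger one is meant. Of the things that look like the stage, the smaller one is meant.

How it is judged (in metres and radians):
On the way, in this order (a step that is already met when the one before it is completed fails the run):
1. the carrier is felt to be fully home: it is at the bottom of the pocket and bears at least 13 N there, the clamp still open (z of carrier_center in the frame of stage between 0.034 and 0.0385 m and horizontal distance between carrier_center and stage below 0.006 m and angle between carrier_center's own z axis and vertical below 0.05 rad and contact force between carrier and stage above 13 N and value of joint clamp above 1 rad), for 0.1 s.
2. the clamp is closed onto the seated carrier (z of carrier_center in the frame of stage between 0.034 and 0.0385 m and horizontal distance between carrier_center and stage below 0.006 m and angle between carrier_center's own z axis and vertical below 0.05 rad and value of joint clamp below 0.035 rad), for 0.2 s.
At the end, for the whole second after the job is handed in: The carrier lies level in the pocket, fully home (its plate within 1.5 mm of flush with the rim, centred within 6 mm), the clamp is closed on it (within 0.035 rad of level), and everything is at rest and released (all of step 2 and linear speed of carrier below 0.02 m/s); the robot touches nothing.
It fails at once if the clamp is closed over a carrier that is not fully home (more than 2 mm proud) (value of joint clamp below 0.3 rad and horizontal distance between carrier_center and stage below 0.03 m and z of carrier_center in the frame of stage above 0.039 m).
It fails at once if the carrier is pressed into the stage with more than 50 N (contact force between carrier and stage above 50 N and value of joint clamp above 0.3 rad).
It fails at once if one of the other things on the bench is knocked away (moved more than 25 mm) (distance of any of rinse_bottle, dish, driver, lens, slide_box, weight, knob_spare from where it was at the start of the episode above 0.025 m).
It also fails if it takes over 72 s, if anything falls off the work surface, if the arm or the gripper's body presses on something with over 40 N, if the wrist force passes 120 N, or if a joint passes its speed limit or range.

### The arm

A 6-joint arm with a two-finger parallel gripper is mounted at the origin on the work surface. World frame = base frame: x ahead of the robot, y to its left, z up, the work surface at z = 0. Lengths are in mm, angles in rad, forces in N, time in s.
With the tool pointing down it reaches from about 375 to 925 mm from the base axis. Payload 5.7 kg.
Tool frame: the origin (TCP) lies midway between the tips of the shut fingers; the grasp point (between the pads) lies 19 mm behind it; y points along the fingers, z is the direction in which the jaws open and shut, and the axes are right-handed (so a half turn about y gives the same grasp; the last joint's range is limited). The gripper opens to 85 mm and grips with 20 to 120 N. Pads are 22 mm wide; open, the fingers measure 114 mm over their backs; the gripper's body (76 mm by 85 mm) begins 54 mm behind the grasp point. The pads swing forward as they close: fully open they stand 13 mm farther back than shut.
Start: joints at [-1.323, 0.359, 1.51, -0, 1.272, -0.115], TCP at [212.919, -560.918, 231.267] pointing down, gripper open.
Joint ranges: [-2.97, 2.97], [-1.01, 2.36], [0.21, 2.38], [-0.96, 4.11], [0.2, 2.71], [-2.98, 2.98]. Speed limits (rad/s): [2.39, 2.39, 3.14, 3.14, 3.14, 3.14].

### API

Orientations are given as [roll, pitch, yaw] about the fixed x, y, z axes, in that order (R = Rz(yaw) Ry(pitch) Rx(roll)).
In Python, from plant import telemetry, cams, job gives the robot as it stands. The module is installed in compiled form; this text tells all that it offers.
- The arm moves only by the shell command python3 -m jog 'ROWS' [OPENING]. ROWS is JSON, a list of rows, each an object of numbers: "x", "y", "z": the shift along the world's x, y, z in cm; "ax", "ay", "az": the turn, a rotation vector about the world's x, y, z in degrees. In form: [{"x": .., "y": .., "z": .., "ax": .., "ay": .., "az": ..}, ...]. A call has 1 to 20 rows; each row shifts and turns the commanded pose from where the row before left it; what a row does not reach is not made up. A row lasts 1/8 s, in which the tool goes at most 62.5 mm and 10.7 degrees, less where a joint would pass 70% of its speed; a pose out of reach is approached as far as the arm can. A call with a gripper value outside its range is refused whole. OPENING is the opening, from -1 (shut) to 1 (fully open), so that 0 is half open, set as the call begins (- or left out, the last holds). The fingers move at their own pace and stop on an object; the grip force is fixed at half the most. Time passes only in rows, so rows that do not move let the fingers close. It gives the time, the measured TCP pose, the force and the opening at its end, in the units of the state.
- telemetry.observe(): the state, without advancing time (a new reading comes with each control period).
- cams.get_image(name): name is "scene" or "top"; returns the picture (420x560x3 uint8, blue, green, red); there is no depth.
- cams.get_calibration(name): a dict with "mtx" (3x3 intrinsics, pixels), "view" (4x4, takes a point from world to camera coordinates). Camera axes: x right, y up, looking along -z (the intrinsics and any distortion apply to the point x, -y, -z); pixel columns grow to the right and rows downward; lengths in mm; the calibration is good to about 2 mm. A picture is of the moment at which its call begins. get_calibration takes no time and is no camera call.
- job.close_job(): hands the job in, once; it reports no verdict.
The state is a dict: "time": time; "joint_positions": joint angles; "qvel": joint speeds; "joint_efforts": joint torques, N m; "eef_pos": TCP position; "tcp_rot": TCP orientation; "force": force on the tool from outside, world axes, zero at the start; "ft_torque": the same for the moment, N m; "opening": finger opening in mm.
Only numpy, scipy, OpenCV 4.12 (cv2) and the standard library are available. Lean on these libraries where they do the work, as an engineer would, in place of code of your own. Each camera call takes 0.05 s, during which the arm holds its last target.

## Working session

There is one attempt and no reset: what is moved stays moved. The work goes in short steps, Python scripts to look and compute and a shell command to move; the robot and the scene stay as the last step left them, time stands still between calls to the robot, and variables do not carry over. Pictures are saved under pics/ and viewed, and the job is handed in when it is done.

```bash
mkdir -p pics; python3 - <<'E'
from plant import telemetry,cams
import cv2,numpy as np
np.set_printoptions(suppress=True,precision=3)
print(telemetry.observe())
for n in("scene","top"):
    cv2.imwrite(f"pics/{n}0.png",cams.get_image(n)); print(n,cams.get_calibration(n))
E
```

```text
{'time': 0.0, 'joint_positions': array([-1.323,  0.36 ,  1.511,  0.   ,  1.273, -0.115]), 'qvel': array([ 0.001,  0.001, -0.   , -0.001, -0.002,  0.001]), 'joint_efforts': array([  0.001, -52.761, -27.862,   0.   ,   0.013,   0.   ]), 'eef_pos': array([ 212.759, -560.279,  230.451]), 'tcp_rot': array([-1.573,  0.   , -2.779]), 'force': array([ 1.015, -0.088, -1.181]), 'ft_torque': array([ 0.004, -0.021, -0.018]), 'opening': 85.77876734642217}
scene {'mtx': array([[414.785,   0.   , 279.832],
       [  0.   , 414.785, 207.789],
       [  0.   ,   0.   ,   1.   ]]), 'view': array([[    0.162,     0.986,     0.024,   -72.184],
       [   -0.541,     0.069,     0.839,   213.32 ],
       [    0.826,    -0.149,     0.544, -1326.11 ],
       [    0.   ,     0.   ,     0.   ,     1.   ]])}
top {'mtx': array([[411.266,   0.   , 278.681],
       [  0.   , 411.266, 212.317],
       [  0.   ,   0.   ,   1.   ]]), 'view': array([[    0.027,    -0.999,     0.023,   -21.112],
       [    0.998,     0.028,     0.062,  -439.968],
       [   -0.062,     0.022,     0.998, -1018.396],
       [    0.   ,     0.   ,     0.   ,     1.   ]])}
```

View pics/scene0.png

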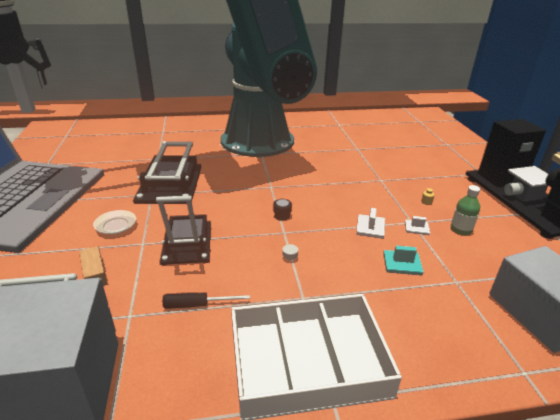

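View pics/top0.png

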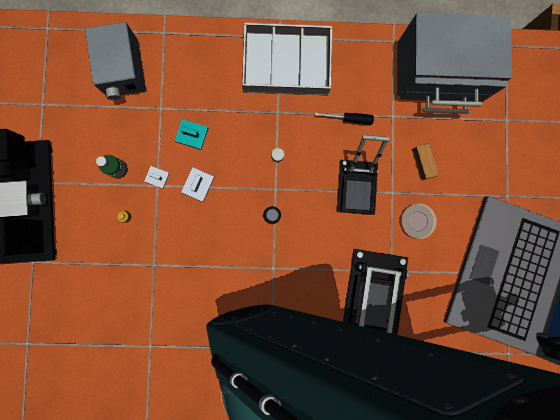

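```bash
python3 - <<'E'
import cv2,numpy as np
t=cv2.imread("pics/top0.png");s=cv2.imread("pics/scene0.png")
a=cv2.resize(t[110:220,135:235],None,fx=4,fy=4,interpolation=cv2.INTER_CUBIC)
b=cv2.resize(t[125:235,315:405],None,fx=4,fy=4,interpolation=cv2.INTER_CUBIC)
cv2.imwrite("pics/c1.png",np.hstack([a,b]))
a=cv2.resize(s[190:280,345:445],None,fx=4,fy=4,interpolation=cv2.INTER_CUBIC)
b=cv2.resize(s[185:275,145:235],None,fx=4,fy=4,interpolation=cv2.INTER_CUBIC)
cv2.imwrite("pics/c2.png",np.hstack([a,b]))
E
```

```text
(no output)
```

View pics/c1.png

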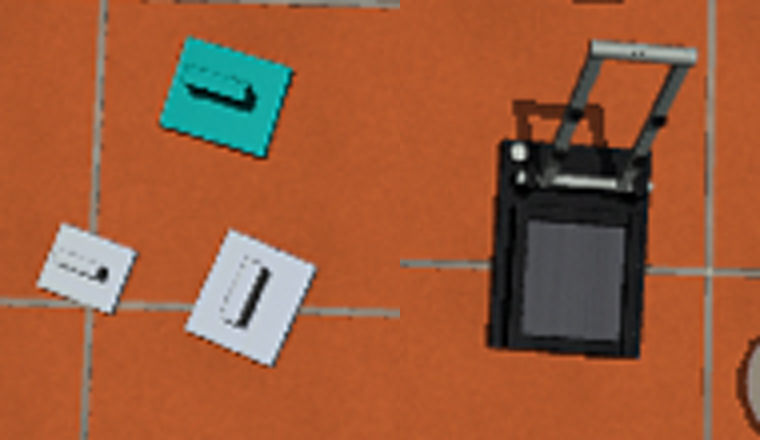

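View pics/c2.png

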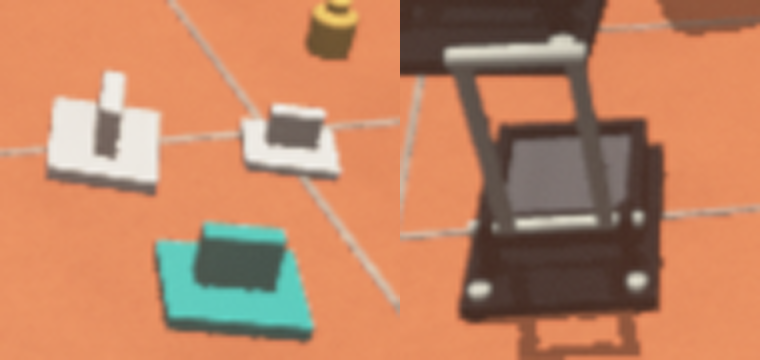

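```bash
cat > h.py <<'E'
import cv2,numpy as np
from plant import telemetry,cams
np.set_printoptions(suppress=True,precision=2)
def ray(n,p):
    c=cams.get_calibration(n);K,V=np.array(c["mtx"]),np.array(c["view"])
    d=np.linalg.inv(K)@np.array([p[0],p[1],1.]); d=V[:3,:3].T@(d*[1,-1,-1])
    return -V[:3,:3].T@V[:3,3], d
def onz(n,p,z):
    o,d=ray(n,p); return o+d*(z-o[2])/d[2]
def proj(n,P):
    c=cams.get_calibration(n);K,V=np.array(c["mtx"]),np.array(c["view"])
    q=(V[:3,:3]@np.array(P,float)+V[:3,3])*[1,-1,-1]; q=K@q; return q[:2]/q[2]
def tri(p,q):
    o1,d1=ray("top",p);o2,d2=ray("scene",q)
    A=np.c_[d1,-d2];s=np.linalg.lstsq(A,o2-o1,rcond=None)[0]
    a,b=o1+s[0]*d1,o2+s[1]*d2; return (a+b)/2,np.linalg.norm(a-b)
E
python3 - <<'E'
from h import *
t=cv2.imread("pics/top0.png")
m=((t.min(2)>150)).astype(np.uint8); m[:, :170]=0;m[:,230:]=0;m[:160]=0;m[210:]=0
cs=max(cv2.findContours(m,0,2)[0],key=cv2.contourArea)
P=np.array([onz("top",p,10)[:2] for p in cs[:,0].astype(float)],np.float32)
print("carrier",cv2.minAreaRect(cs),cv2.minAreaRect(P)); print(cv2.boxPoints(cv2.minAreaRect(cs)))
# stage crop: show gray stretched
b=t[125:235,315:405]; b=cv2.resize(np.clip(b.astype(int)*3,0,255).astype(np.uint8),None,fx=7,fy=7,interpolation=cv2.INTER_NEAREST)
cv2.imwrite("pics/st.png",b[100:700])
hsv=cv2.cvtColor(t,cv2.COLOR_BGR2HSV)
g=((t.max(2)>55)&(hsv[...,1]<90)).astype(np.uint8); g[:,:335]=0;g[:,380:]=0;g[:172]=0;g[215:]=0
c=max(cv2.findContours(g,0,2)[0],key=cv2.contourArea);print("bed",cv2.minAreaRect(c),cv2.boxPoints(cv2.minAreaRect(c)))
P=np.array([onz("top",p,24)[:2] for p in c[:,0].astype(float)],np.float32);print(cv2.minAreaRect(P))
d=((t.max(2)<75)).astype(np.uint8); d[:,:330]=0;d[:,385:]=0;d[:155]=0;d[225:]=0
c=max(cv2.findContours(d,0,2)[0],key=cv2.contourArea);print("dark",cv2.minAreaRect(c),cv2.boxPoints(cv2.minAreaRect(c)))
E
```

```text
carrier ((196.94847106933594, 183.86599731445312), (23.352964401245117, 27.211278915405273), 23.96249008178711) ((506.5305480957031, 198.70883178710938), (58.82587432861328, 68.5379638671875), 68.31324005126953)
[[180.75 191.56]
 [191.8  166.69]
 [213.14 176.18]
 [202.09 201.04]]
bed ((357.79949951171875, 194.80711364746094), (24.36648941040039, 28.285078048706055), 4.085616588592529) [[344.64 208.05]
 [346.65 179.83]
 [370.96 181.57]
 [368.94 209.78]]
((489.2890625, -205.59848022460938), (61.170654296875, 71.06249237060547), 87.15628051757812)
dark ((358.0558776855469, 183.27354431152344), (39.57539367675781, 59.74657440185547), 4.39870548248291) [[336.04 211.54]
 [340.62 151.97]
 [380.08 155.01]
 [375.49 214.58]]
```

View pics/st.png

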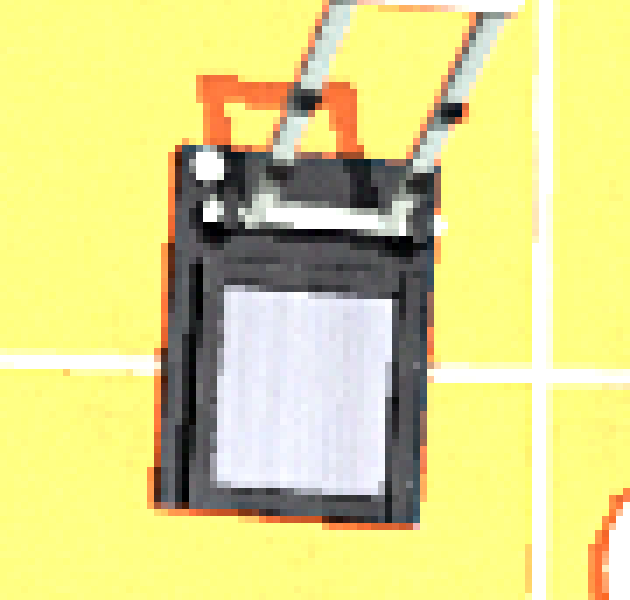

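The top picture shows three carrier-like things: turquoise at (191,134), which is excluded, a small white one at (156,177), and a larger white one at (198,184), which is the one meant. There are two stage-like things: the smaller at (357,188), which is meant, and a larger one at (378,292). The enlarged crops confirm this: the plate is about 60 x 70 mm and the pocket about 64 x 74 mm.

```bash
python3 - <<'E'
from h import *
print("bar",tri((375.75,138),(173.75,198)))
for n in("top","scene"): print(n,ray(n,(0,0))[0])
# stage corners: block outline far-left corner etc, check carrier corners projected into scene
for z in (10,):
  for p in [[180.75,191.56],[191.8,166.69],[213.14,176.18],[202.09,201.04]]:
    print(proj("scene",onz("top",p,z)))
for z in (20,26,32): print(z,onz("top",(357.8,194.8),z))
# height: pocket centre seen in both; scene bed mask
s=cv2.imread("pics/scene0.png")
hsv=cv2.cvtColor(s,cv2.COLOR_BGR2HSV)
print(s[228,190],s[222,185],s[241,186])
for h in(0,4,8):
  c=onz("top",(357.8,194.8),20.5+h);a=np.deg2rad(-2.8);X=np.array([np.cos(a),np.sin(a),0]);Y=np.array([-X[1],X[0],0])
  im=cv2.resize(s[185:275,145:235],None,fx=4,fy=4,interpolation=cv2.INTER_CUBIC)
  o=c-[0,0,20.5]
  for zz,ex,ey,col in((26,45,40,(0,255,0)),(26,37,32,(255,255,0))):
    q=np.array([(proj("scene",o+X*sx*ex+Y*sy*ey+[0,0,zz])-[145,185])*4+1.5 for sx,sy in((1,1),(1,-1),(-1,-1),(-1,1))]).round().astype(int)
    cv2.polylines(im,[q],1,col,1)
  cv2.imwrite(f"pics/h{h}.png",im)
cv2.imwrite("pics/hh.png",cv2.resize(np.hstack([cv2.imread(f"pics/h{h}.png")[60:] for h in(0,8)]),None,fx=1.1,fy=1.1))
E
```

```text
bar (array([ 598.19, -212.46,  168.43]), np.float64(1.2631258838479364))
top [ 376.02   13.25 1043.83]
scene [1221.77 -140.99  544.7 ]
[385.   218.45]
[384.96 235.85]
[357.53 231.69]
[359.29 214.75]
20 [ 489.72 -206.4    20.  ]
26 [ 489.06 -205.12   26.  ]
32 [ 488.39 -203.83   32.  ]
[112 115 126] [112 115 125] [134 145 152]
```

View pics/hh.png

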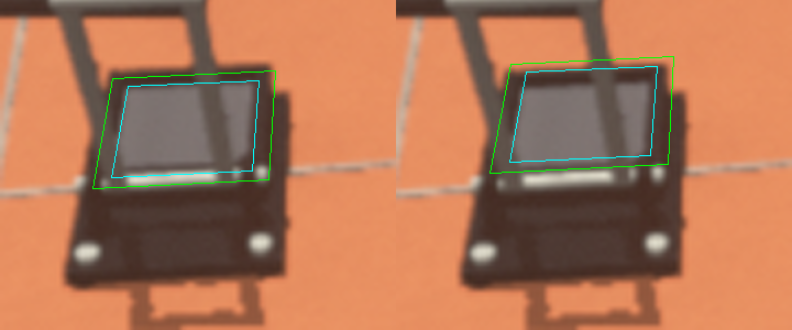

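```bash
python3 -m jog '[{"z":2},{"z":2},{"x":1.47,"y":3.8,"az":6.88},{"x":1.47,"y":3.8,"az":6.88},{"x":1.47,"y":3.8,"az":6.88},{"x":1.47,"y":3.8,"az":6.88},{"x":1.47,"y":3.8,"az":6.88},{"x":1.47,"y":3.8,"az":6.88},{"x":1.47,"y":3.8,"az":6.88},{"x":1.47,"y":3.8,"az":6.88},{"x":1.47,"y":3.8,"az":6.88},{"x":1.47,"y":3.8,"az":6.88},{"x":1.47,"y":3.8,"az":6.88},{"x":1.47,"y":3.8,"az":6.88},{"x":1.47,"y":3.8,"az":6.88},{"x":1.47,"y":3.8,"az":6.88},{"x":1.47,"y":3.8,"az":6.88},{"x":1.47,"y":3.8,"az":6.88},{"x":1.47,"y":3.8,"az":6.88},{"x":1.47,"y":3.8,"az":6.88}]' -0.2; python3 -m jog '[{"x":1.47,"y":3.8,"az":6.88},{"x":1.47,"y":3.8,"az":6.88},{},{}]'
```

```text
schema error: expected keys x, y, z, ax, ay, az
schema error: expected keys x, y, z, ax, ay, az
```

```bash
python3 -m jog '[{"x":0,"y":0,"z":2,"ax":0,"ay":0,"az":0},{"x":0,"y":0,"z":2,"ax":0,"ay":0,"az":0},{"x":1.47,"y":3.8,"z":0,"ax":0,"ay":0,"az":6.88},{"x":1.47,"y":3.8,"z":0,"ax":0,"ay":0,"az":6.88},{"x":1.47,"y":3.8,"z":0,"ax":0,"ay":0,"az":6.88},{"x":1.47,"y":3.8,"z":0,"ax":0,"ay":0,"az":6.88},{"x":1.47,"y":3.8,"z":0,"ax":0,"ay":0,"az":6.88},{"x":1.47,"y":3.8,"z":0,"ax":0,"ay":0,"az":6.88},{"x":1.47,"y":3.8,"z":0,"ax":0,"ay":0,"az":6.88},{"x":1.47,"y":3.8,"z":0,"ax":0,"ay":0,"az":6.88},{"x":1.47,"y":3.8,"z":0,"ax":0,"ay":0,"az":6.88},{"x":1.47,"y":3.8,"z":0,"ax":0,"ay":0,"az":6.88}]' -0.2
```

```text
time: 1.6
eef_pos: [360.0, -179.5, 271.1]
tcp_rot: [-1.571, 0.0, -1.574]
force: [0.1, 0.2, 0.5]
opening: 33.9
```

```bash
python3 -m jog '[{"x":1.47,"y":3.8,"z":0,"ax":0,"ay":0,"az":6.88},{"x":1.47,"y":3.8,"z":0,"ax":0,"ay":0,"az":6.88},{"x":1.47,"y":3.8,"z":0,"ax":0,"ay":0,"az":6.88},{"x":1.47,"y":3.8,"z":0,"ax":0,"ay":0,"az":6.88},{"x":1.47,"y":3.8,"z":0,"ax":0,"ay":0,"az":6.88},{"x":1.47,"y":3.8,"z":0,"ax":0,"ay":0,"az":6.88},{"x":1.47,"y":3.8,"z":0,"ax":0,"ay":0,"az":6.88},{"x":1.47,"y":3.8,"z":0,"ax":0,"ay":0,"az":6.88},{"x":1.47,"y":3.8,"z":0,"ax":0,"ay":0,"az":6.88},{"x":1.47,"y":3.8,"z":0,"ax":0,"ay":0,"az":6.88},{"x":0,"y":0,"z":0,"ax":0,"ay":0,"az":0},{"x":0,"y":0,"z":0,"ax":0,"ay":0,"az":0}]'; python3 -c "
from h import *
o=telemetry.observe();print(o['joint_positions'],np.rad2deg(o['tcp_rot']))
cv2.imwrite('pics/s1.png',cams.get_image('scene'))"
```

```text
time: 3.1
eef_pos: [506.2, 198.7, 270.7]
tcp_rot: [-1.572, 0.001, -0.378]
force: [-0.1, -0.6, 0.3]
opening: 34.1
[ 0.25  0.24  1.58 -0.    1.32 -0.95] [-90.08   0.06 -21.64]
```

```bash
python3 -m jog '[{"x":0,"y":0,"z":-4,"ax":0,"ay":0,"az":0},{"x":0,"y":0,"z":-4,"ax":0,"ay":0,"az":0},{"x":0,"y":0,"z":-4,"ax":0,"ay":0,"az":0},{"x":0,"y":0,"z":-4,"ax":0,"ay":0,"az":0},{"x":0,"y":0,"z":-3.6,"ax":0,"ay":0,"az":0},{"x":0,"y":0,"z":0,"ax":0,"ay":0,"az":0}]'; python3 -c "
from h import *
a=cams.get_image('scene')[130:270,300:460];b=cams.get_image('top')[110:250,120:280]
cv2.imwrite('pics/s2.png',cv2.resize(np.hstack([a,b]),None,fx=2.5,fy=2.5,interpolation=2))"
```

```text
time: 3.9
eef_pos: [504.3, 197.4, 73.3]
tcp_rot: [-1.575, 0.005, -0.379]
force: [-0.6, 0.8, 0.5]
opening: 34.4
```

View pics/s2.png

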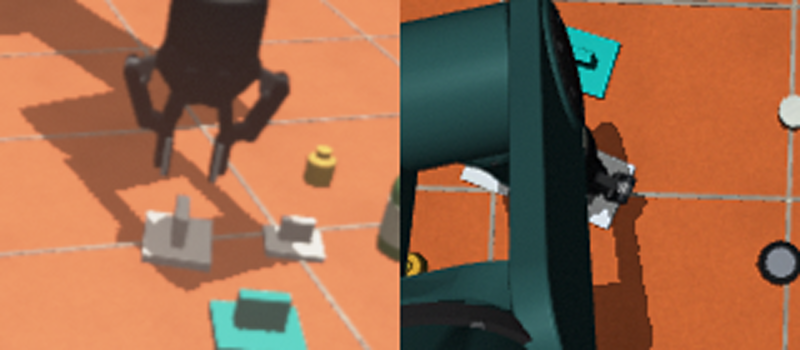

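The jaws straddle the rib of the larger white carrier, with fingertips at crop pixel (165,170) and (218,180) and the rib at (182,220). Going down to grasp it.

```bash
python3 -m jog '[{"x":0,"y":0,"z":-2,"ax":0,"ay":0,"az":0},{"x":0,"y":0,"z":-2,"ax":0,"ay":0,"az":0},{"x":0,"y":0,"z":-1,"ax":0,"ay":0,"az":0},{"x":0,"y":0,"z":-0.7,"ax":0,"ay":0,"az":0},{"x":0,"y":0,"z":0,"ax":0,"ay":0,"az":0},{"x":0,"y":0,"z":0,"ax":0,"ay":0,"az":0}]'
```

```text
time: 4.75
eef_pos: [507.4, 199.2, 18.9]
tcp_rot: [-1.57, -0.001, -0.377]
force: [0.9, -0.5, 0.4]
opening: 34.2
```

```bash
python3 -m jog '[{"x":0,"y":0,"z":-0.35,"ax":0,"ay":0,"az":0},{"x":0,"y":0,"z":0,"ax":0,"ay":0,"az":0}]'; python3 -m jog '[{"x":0,"y":0,"z":0,"ax":0,"ay":0,"az":0},{"x":0,"y":0,"z":0,"ax":0,"ay":0,"az":0},{"x":0,"y":0,"z":0,"ax":0,"ay":0,"az":0},{"x":0,"y":0,"z":0,"ax":0,"ay":0,"az":0},{"x":0,"y":0,"z":0,"ax":0,"ay":0,"az":0},{"x":0,"y":0,"z":0,"ax":0,"ay":0,"az":0}]' -1
```

```text
time: 5.0
eef_pos: [506.8, 199.1, 14.7]
tcp_rot: [-1.571, 0.0, -0.377]
force: [-0.4, -0.1, -0.1]
opening: 34.0
time: 5.75
eef_pos: [507.0, 199.1, 14.9]
tcp_rot: [-1.571, -0.0, -0.377]
force: [-0.7, -1.5, 5.4]
opening: 11.0
```

```bash
python3 -m jog '[{"x":0,"y":0,"z":1,"ax":0,"ay":0,"az":0},{"x":0,"y":0,"z":3,"ax":0,"ay":0,"az":0},{"x":0,"y":0,"z":4,"ax":0,"ay":0,"az":0},{"x":0,"y":0,"z":2,"ax":0,"ay":0,"az":0},{"x":0,"y":0,"z":0,"ax":0,"ay":0,"az":0},{"x":0,"y":0,"z":0,"ax":0,"ay":0,"az":0}]'; python3 -c "
from h import *
a=cams.get_image('scene')[110:250,310:470];b=cams.get_image('top')[110:250,120:280]
print(telemetry.observe())
cv2.imwrite('pics/s3.png',cv2.resize(np.hstack([a,b]),None,fx=2.5,fy=2.5,interpolation=2))"
```

```text
time: 6.5
eef_pos: [506.1, 198.9, 114.0]
tcp_rot: [-1.572, 0.001, -0.377]
force: [0.3, -0.7, -3.6]
opening: 10.8
{'time': 6.6, 'joint_positions': array([ 0.25,  0.42,  1.76, -0.  ,  0.97, -0.95]), 'qvel': array([-0.,  0., -0., -0.,  0.,  0.]), 'joint_efforts': array([  0.01, -51.84, -22.28,   0.  ,  -0.01,  -0.  ]), 'eef_pos': array([505.81, 198.83, 113.46]), 'tcp_rot': array([-1.57,  0.  , -0.38]), 'force': array([ 0.79,  0.11, -1.8 ]), 'ft_torque': array([-0.03,  0.02, -0.04]), 'opening': 11.141626422647374}
```

View pics/s3.png

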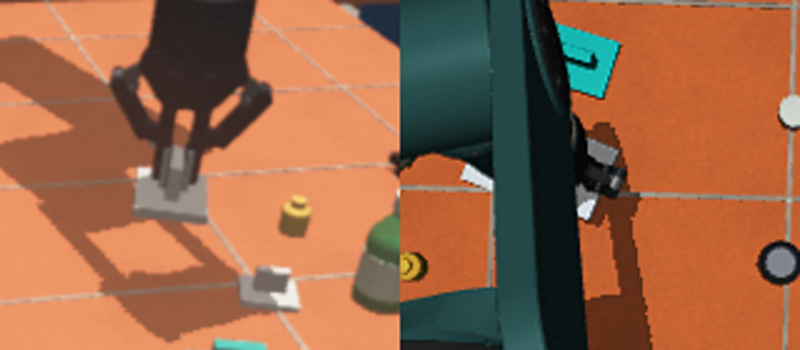

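The carrier hangs level in the gripper, with its plate at about crop pixel (172,195), clear of the bench. Carrying it over to the stage.

```bash
python3 -m jog '[{"x":-0.15,"y":-3.37,"z":0,"ax":0,"ay":0,"az":1.57},{"x":-0.15,"y":-3.37,"z":0,"ax":0,"ay":0,"az":1.57},{"x":-0.15,"y":-3.37,"z":0,"ax":0,"ay":0,"az":1.57},{"x":-0.15,"y":-3.37,"z":0,"ax":0,"ay":0,"az":1.57},{"x":-0.15,"y":-3.37,"z":0,"ax":0,"ay":0,"az":1.57},{"x":-0.15,"y":-3.37,"z":0,"ax":0,"ay":0,"az":1.57},{"x":-0.15,"y":-3.37,"z":0,"ax":0,"ay":0,"az":1.57},{"x":-0.15,"y":-3.37,"z":0,"ax":0,"ay":0,"az":1.57},{"x":-0.15,"y":-3.37,"z":0,"ax":0,"ay":0,"az":1.57},{"x":-0.15,"y":-3.37,"z":0,"ax":0,"ay":0,"az":1.57},{"x":-0.15,"y":-3.37,"z":0,"ax":0,"ay":0,"az":1.57},{"x":-0.15,"y":-3.37,"z":0,"ax":0,"ay":0,"az":1.57},{"x":0,"y":0,"z":-2,"ax":0,"ay":0,"az":0},{"x":0,"y":0,"z":-2,"ax":0,"ay":0,"az":0},{"x":0,"y":0,"z":0,"ax":0,"ay":0,"az":0},{"x":0,"y":0,"z":0,"ax":0,"ay":0,"az":0}]'; python3 -c "
from h import *
a=cams.get_image('scene');b=cams.get_image('top')
cv2.imwrite('pics/s4s.png',a);cv2.imwrite('pics/s4t.png',b)
a=a[150:270,110:250];b=b[120:240,310:450]
print(telemetry.observe())
cv2.imwrite('pics/s4.png',cv2.resize(np.hstack([a,b]),None,fx=2.8,fy=2.8,interpolation=2))"
```

```text
time: 8.6
eef_pos: [488.9, -205.2, 74.7]
tcp_rot: [-1.571, 0.001, -0.048]
force: [0.2, -1.3, -1.3]
opening: 11.1
{'time': 8.7, 'joint_positions': array([-0.53,  0.46,  1.82, -0.  ,  0.86, -2.05]), 'qvel': array([-0.  , -0.01, -0.  , -0.  , -0.  ,  0.  ]), 'joint_efforts': array([ -0.06, -50.61, -19.11,  -0.  ,   0.03,  -0.  ]), 'eef_pos': array([ 489.45, -205.45,   75.32]), 'tcp_rot': array([-1.57, -0.  , -0.05]), 'force': array([ 0.63,  0.62, -2.13]), 'ft_torque': array([0.04, 0.  , 0.01]), 'opening': 10.801568999028472}
```

View pics/s4.png

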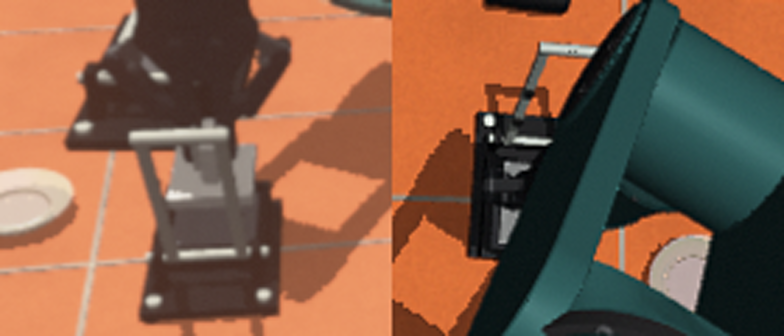

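The carrier hangs over the pocket, at about crop pixel (210,185) in the scene view. The clamp is clear behind the gripper.

```bash
python3 -m jog '[{"x":0,"y":0,"z":-1,"ax":0,"ay":0,"az":0},{"x":0,"y":0,"z":-1,"ax":0,"ay":0,"az":0},{"x":0,"y":0,"z":-0.5,"ax":0,"ay":0,"az":0},{"x":0,"y":0,"z":0,"ax":0,"ay":0,"az":0}]'; python3 -c "
from h import *
a=cams.get_image('scene');b=cams.get_image('top')
a=a[150:270,110:250];b=b[120:240,310:450]
cv2.imwrite('pics/s5.png',cv2.resize(np.hstack([a,b]),None,fx=2.8,fy=2.8,interpolation=2))"
```

```text
time: 9.2
eef_pos: [488.4, -205.0, 49.1]
tcp_rot: [-1.57, 0.001, -0.048]
force: [0.0, -0.7, -2.2]
opening: 10.9
```

View pics/s5.png

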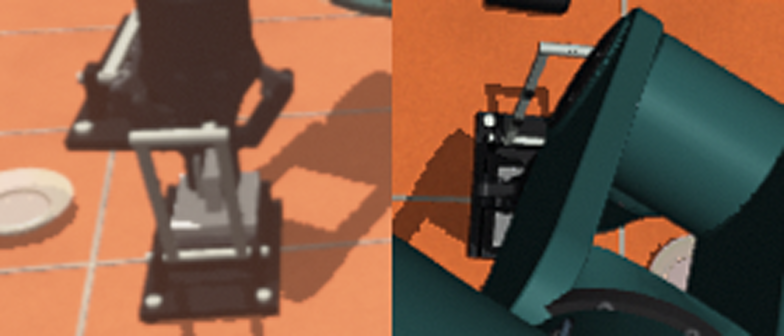

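```bash
for i in 1 2 3; do :; done; python3 -m jog '[{"x":0,"y":0,"z":-0.25,"ax":0,"ay":0,"az":0},{"x":0,"y":0,"z":-0.25,"ax":0,"ay":0,"az":0},{"x":0,"y":0,"z":0,"ax":0,"ay":0,"az":0}]';  python3 -m jog '[{"x":0,"y":0,"z":-0.15,"ax":0,"ay":0,"az":0},{"x":0,"y":0,"z":0,"ax":0,"ay":0,"az":0}]'; python3 -m jog '[{"x":0,"y":0,"z":-0.15,"ax":0,"ay":0,"az":0},{"x":0,"y":0,"z":0,"ax":0,"ay":0,"az":0}]'
```

```text
time: 9.68
eef_pos: [488.8, -205.2, 44.6]
tcp_rot: [-1.571, 0.0, -0.048]
force: [-0.1, -0.1, -1.9]
opening: 10.9
time: 9.93
eef_pos: [489.0, -205.5, 44.0]
tcp_rot: [-1.571, -0.0, -0.048]
force: [-2.3, 0.4, 5.7]
opening: 11.0
time: 10.18
eef_pos: [489.3, -205.8, 42.0]
tcp_rot: [-1.572, -0.001, -0.048]
force: [0.0, -1.3, -1.2]
opening: 10.9
```

```bash
python3 -m jog '[{"x":0,"y":0,"z":-0.15,"ax":0,"ay":0,"az":0},{"x":0,"y":0,"z":0,"ax":0,"ay":0,"az":0}]';  python3 -m jog '[{"x":0,"y":0,"z":-0.1,"ax":0,"ay":0,"az":0},{"x":0,"y":0,"z":0,"ax":0,"ay":0,"az":0}]'; python3 -m jog '[{"x":0,"y":0,"z":-0.1,"ax":0,"ay":0,"az":0},{"x":0,"y":0,"z":0,"ax":0,"ay":0,"az":0}]'
```

```text
time: 10.42
eef_pos: [489.2, -205.7, 40.1]
tcp_rot: [-1.571, -0.0, -0.048]
force: [-0.1, -2.9, -2.1]
opening: 11.1
time: 10.68
eef_pos: [489.1, -205.7, 39.2]
tcp_rot: [-1.571, -0.0, -0.048]
force: [1.0, -3.6, -3.4]
opening: 11.0
time: 10.92
eef_pos: [489.2, -205.7, 38.4]
tcp_rot: [-1.572, -0.001, -0.048]
force: [-0.8, -5.4, -1.2]
opening: 11.2
```

```bash
python3 -m jog '[{"x":0,"y":-0.1,"z":0,"ax":0,"ay":0,"az":0},{"x":0,"y":0,"z":0,"ax":0,"ay":0,"az":0}]';  python3 -m jog '[{"x":0,"y":0,"z":-0.1,"ax":0,"ay":0,"az":0},{"x":0,"y":0,"z":0,"ax":0,"ay":0,"az":0}]'; python3 -m jog '[{"x":0,"y":0,"z":-0.1,"ax":0,"ay":0,"az":0},{"x":0,"y":0,"z":0,"ax":0,"ay":0,"az":0}]'
```

```text
time: 11.18
eef_pos: [489.1, -205.8, 38.4]
tcp_rot: [-1.57, -0.0, -0.049]
force: [2.7, -0.6, 2.0]
opening: 11.1
time: 11.42
eef_pos: [489.1, -205.8, 37.5]
tcp_rot: [-1.57, -0.0, -0.049]
force: [1.9, 2.5, 5.3]
opening: 10.8
time: 11.68
eef_pos: [489.1, -205.8, 36.5]
tcp_rot: [-1.57, -0.0, -0.049]
force: [2.3, 1.6, 4.0]
opening: 10.7
```

```bash
python3 -m jog '[{"x":0,"y":0,"z":-0.1,"ax":0,"ay":0,"az":0},{"x":0,"y":0,"z":0,"ax":0,"ay":0,"az":0}]';  python3 -m jog '[{"x":0,"y":0,"z":-0.1,"ax":0,"ay":0,"az":0},{"x":0,"y":0,"z":0,"ax":0,"ay":0,"az":0}]'
```

```text
time: 11.92
eef_pos: [489.0, -205.9, 35.4]
tcp_rot: [-1.57, -0.0, -0.049]
force: [1.3, 3.0, 5.4]
opening: 10.8
time: 12.18
eef_pos: [489.1, -205.9, 34.4]
tcp_rot: [-1.57, -0.0, -0.049]
force: [1.8, 3.3, 5.2]
opening: 11.1
```

```bash
python3 -m jog '[{"x":0,"y":0,"z":-0.05,"ax":0,"ay":0,"az":0},{"x":0,"y":0,"z":0,"ax":0,"ay":0,"az":0}]'
```

```text
time: 12.42
eef_pos: [489.1, -205.9, 34.2]
tcp_rot: [-1.57, -0.0, -0.049]
force: [2.1, 3.1, 9.4]
opening: 11.0
```

```bash
python3 -m jog '[{"x":0,"y":0,"z":-0.05,"ax":0,"ay":0,"az":0},{"x":0,"y":0,"z":0,"ax":0,"ay":0,"az":0}]'
```

```text
time: 12.68
eef_pos: [489.1, -205.9, 34.2]
tcp_rot: [-1.57, -0.0, -0.049]
force: [0.8, 4.7, 15.2]
opening: 11.3
```

```bash
python3 -m jog '[{"x":0,"y":0,"z":-0.04,"ax":0,"ay":0,"az":0},{"x":0,"y":0,"z":0,"ax":0,"ay":0,"az":0},{"x":0,"y":0,"z":0,"ax":0,"ay":0,"az":0},{"x":0,"y":0,"z":0,"ax":0,"ay":0,"az":0}]';python3 -c "
from h import *
a=cams.get_image('scene');b=cams.get_image('top')
cv2.imwrite('pics/s6s.png',a)
a=a[150:270,110:250];b=b[120:240,310:450]
print(telemetry.observe()['force'],telemetry.observe()['ft_torque'])
cv2.imwrite('pics/s6.png',cv2.resize(np.hstack([a,b]),None,fx=2.8,fy=2.8,interpolation=2))"
```

```text
time: 13.18
eef_pos: [489.1, -205.9, 34.2]
tcp_rot: [-1.571, -0.001, -0.049]
force: [0.0, 4.3, 19.3]
opening: 11.1
[-0.59  4.84 18.22] [ 0.74  0.14 -0.01]
```

View pics/s6.png

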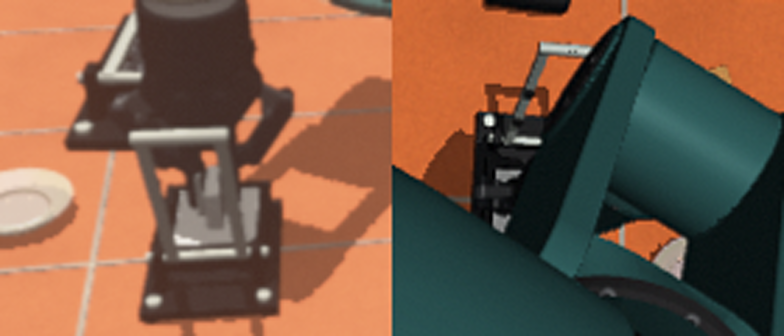

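The plate now looks flush with the rim, at about crop pixel (215,215). About 20 N is held and the depth no longer changes. Unloading, then letting go.

```bash
python3 -m jog '[{"x":0,"y":0.05,"z":0.1,"ax":0,"ay":0,"az":0},{"x":0,"y":0,"z":0,"ax":0,"ay":0,"az":0}]'; python3 -m jog '[{"x":0,"y":0,"z":0,"ax":0,"ay":0,"az":0},{"x":0,"y":0,"z":0,"ax":0,"ay":0,"az":0},{"x":0,"y":0,"z":0,"ax":0,"ay":0,"az":0},{"x":0,"y":0,"z":0,"ax":0,"ay":0,"az":0}]' -0.3; python3 -m jog '[{"x":0,"y":0,"z":1,"ax":0,"ay":0,"az":0},{"x":0,"y":0,"z":3,"ax":0,"ay":0,"az":0},{"x":0,"y":0,"z":4,"ax":0,"ay":0,"az":0},{"x":0,"y":0,"z":4,"ax":0,"ay":0,"az":0},{"x":0,"y":0,"z":4,"ax":0,"ay":0,"az":0},{"x":0,"y":0,"z":4,"ax":0,"ay":0,"az":0},{"x":0,"y":0,"z":0,"ax":0,"ay":0,"az":0},{"x":0,"y":0,"z":0,"ax":0,"ay":0,"az":0}]' ;python3 -c "
from h import *
a=cams.get_image('scene');b=cams.get_image('top')
cv2.imwrite('pics/s7s.png',a)
a=a[150:270,110:250];b=b[120:240,310:450]
cv2.imwrite('pics/s7.png',cv2.resize(np.hstack([a,b]),None,fx=2.8,fy=2.8,interpolation=2))"
```

```text
time: 13.52
eef_pos: [489.0, -205.8, 34.2]
tcp_rot: [-1.571, -0.0, -0.048]
force: [0.7, 0.4, 9.6]
opening: 11.1
time: 14.02
eef_pos: [488.7, -205.8, 33.6]
tcp_rot: [-1.571, 0.001, -0.048]
force: [0.5, -0.1, -0.2]
opening: 30.0
time: 15.02
eef_pos: [488.5, -205.6, 233.8]
tcp_rot: [-1.571, 0.0, -0.048]
force: [-0.4, -0.5, -0.4]
opening: 29.8
```

View pics/s7.png

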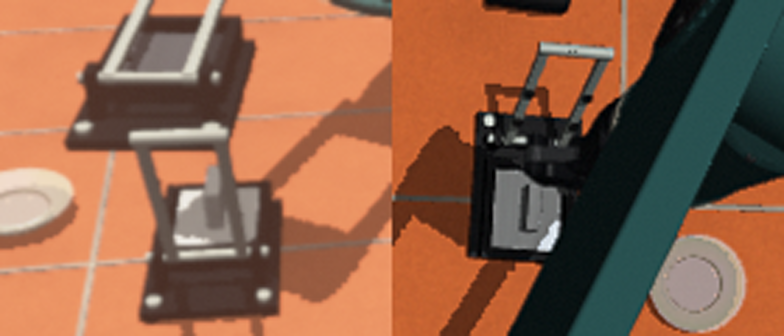

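The carrier sits flush in the pocket, with the top-view crop showing the plate at (525,210). The clamp is still leaning back with its bar at (575,50). Turning the tool by 90 degrees and moving it over the bar.

```bash
python3 -m jog '[{"x":1.1,"y":-0.06,"z":0,"ax":0,"ay":0,"az":-9},{"x":1.1,"y":-0.06,"z":0,"ax":0,"ay":0,"az":-9},{"x":1.1,"y":-0.06,"z":0,"ax":0,"ay":0,"az":-9},{"x":1.1,"y":-0.06,"z":0,"ax":0,"ay":0,"az":-9},{"x":1.1,"y":-0.06,"z":0,"ax":0,"ay":0,"az":-9},{"x":1.1,"y":-0.06,"z":0,"ax":0,"ay":0,"az":-9},{"x":1.1,"y":-0.06,"z":0,"ax":0,"ay":0,"az":-9},{"x":1.1,"y":-0.06,"z":0,"ax":0,"ay":0,"az":-9},{"x":1.1,"y":-0.06,"z":0,"ax":0,"ay":0,"az":-9},{"x":1.1,"y":-0.06,"z":0,"ax":0,"ay":0,"az":-9},{"x":0,"y":0,"z":-2,"ax":0,"ay":0,"az":0},{"x":0,"y":0,"z":-1.5,"ax":0,"ay":0,"az":0},{"x":0,"y":0,"z":0,"ax":0,"ay":0,"az":0}]' ;python3 -c "
from h import *
a=cams.get_image('scene');b=cams.get_image('top')
a=a[110:270,110:250];b=b[80:240,310:450]
cv2.imwrite('pics/s8.png',cv2.resize(np.hstack([a,b]),None,fx=2.8,fy=2.8,interpolation=2))"
```

```text
time: 16.75
eef_pos: [597.2, -211.1, 196.4]
tcp_rot: [-1.576, 0.002, -1.619]
force: [0.3, -0.7, 0.5]
opening: 29.9
```

View pics/s8.png

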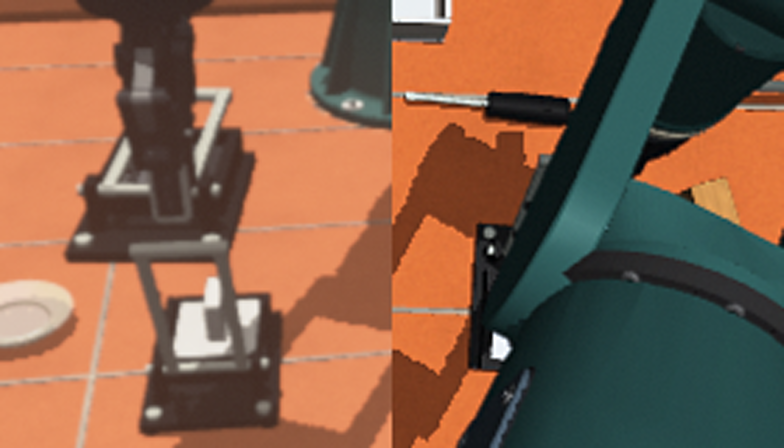

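```bash
python3 -c "
from h import *
for P in ([597.2,-211.1,196.4],[597.2,-211.1,204],[597.3,-211.2,166.6],[597.3-1.3,-211.2-28,166.6],[597.3+1.3,-211.2+28,166.6]): print((proj('scene',P)-[110,110])*2.8)"
```

```text
[176.6  205.75]
[175.11 194.62]
[182.08 248.22]
[135.13 250.11]
[228.63 246.34]
```

The finger projects about 3 mm to the -y side of the bar's middle (crop column 171 against 176), which is within the clearance. The bar's ends at columns 135 and 227 match the prediction. Lowering the fingers around the bar with a small y correction.

```bash
python3 -m jog '[{"x":0,"y":0.2,"z":-1,"ax":0,"ay":0,"az":0},{"x":0,"y":0,"z":-1,"ax":0,"ay":0,"az":0},{"x":0,"y":0,"z":-1,"ax":0,"ay":0,"az":0},{"x":0,"y":0,"z":-1,"ax":0,"ay":0,"az":0},{"x":0,"y":0,"z":0,"ax":0,"ay":0,"az":0}]' ;python3 -c "
from h import *
a=cams.get_image('scene');b=cams.get_image('top')
a=a[110:270,110:250];b=b[80:240,310:450]
cv2.imwrite('pics/s9.png',cv2.resize(np.hstack([a,b]),None,fx=2.8,fy=2.8,interpolation=2))"
```

```text
time: 17.48
eef_pos: [598.2, -209.5, 157.6]
tcp_rot: [-1.573, 0.001, -1.619]
force: [0.6, 0.4, -0.1]
opening: 29.7
```

View pics/s9.png

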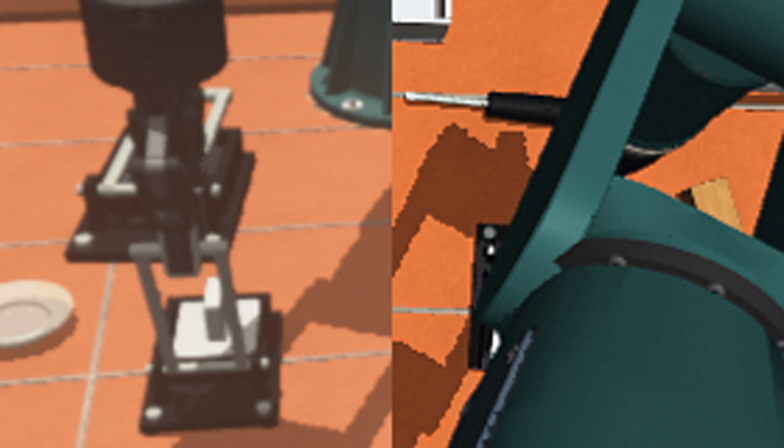

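The finger stands on the +x side of the bar's middle, at crop column 181, between the arms. Swinging the clamp along its arc.

```bash
python3 -m jog '[{"x":0,"y":0,"z":-0.5,"ax":0,"ay":0,"az":0},{"x":-1.48,"y":0.07,"z":0.17,"ax":0,"ay":0,"az":0},{"x":-1.48,"y":0.07,"z":0.17,"ax":0,"ay":0,"az":0},{"x":-1.48,"y":0.07,"z":0.17,"ax":0,"ay":0,"az":0},{"x":-1.48,"y":0.07,"z":0.17,"ax":0,"ay":0,"az":0},{"x":-1.25,"y":0.06,"z":-0.22,"ax":0,"ay":0,"az":0},{"x":-1.25,"y":0.06,"z":-0.22,"ax":0,"ay":0,"az":0},{"x":-1.25,"y":0.06,"z":-0.22,"ax":0,"ay":0,"az":0},{"x":-1.25,"y":0.06,"z":-0.22,"ax":0,"ay":0,"az":0},{"x":0,"y":0,"z":0,"ax":0,"ay":0,"az":0}]' ;python3 -c "
from h import *
a=cams.get_image('scene');b=cams.get_image('top')
a=a[110:270,110:250];b=b[80:240,310:450]
cv2.imwrite('pics/s10.png',cv2.resize(np.hstack([a,b]),None,fx=2.8,fy=2.8,interpolation=2))"
```

```text
time: 18.82
eef_pos: [488.1, -204.2, 151.4]
tcp_rot: [-1.573, 0.001, -1.62]
force: [-0.0, 0.9, -0.4]
opening: 29.9
```

View pics/s10.png

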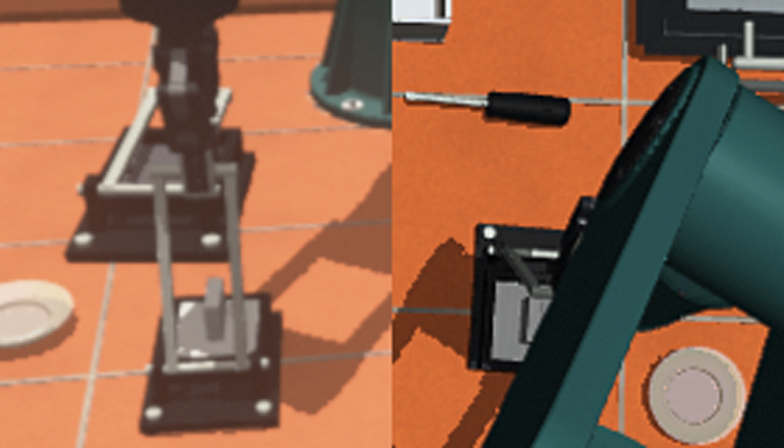

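The clamp has passed upright and follows: its arms now lean over the stage in the top view and the carrier is undisturbed. Continuing.

```bash
python3 -m jog '[{"x":-0.9,"y":0.04,"z":-0.5,"ax":0,"ay":0,"az":0},{"x":-0.9,"y":0.04,"z":-0.5,"ax":0,"ay":0,"az":0},{"x":-0.9,"y":0.04,"z":-0.5,"ax":0,"ay":0,"az":0},{"x":-0.9,"y":0.04,"z":-0.5,"ax":0,"ay":0,"az":0},{"x":-0.67,"y":0.03,"z":-0.67,"ax":0,"ay":0,"az":0},{"x":-0.67,"y":0.03,"z":-0.67,"ax":0,"ay":0,"az":0},{"x":-0.67,"y":0.03,"z":-0.67,"ax":0,"ay":0,"az":0},{"x":0,"y":0,"z":0,"ax":0,"ay":0,"az":0}]' ;python3 -c "
from h import *
a=cams.get_image('scene');b=cams.get_image('top')
a=a[110:270,110:250];b=b[80:240,310:450]
cv2.imwrite('pics/s11.png',cv2.resize(np.hstack([a,b]),None,fx=2.8,fy=2.8,interpolation=2))"
```

```text
time: 19.92
eef_pos: [432.7, -201.8, 111.1]
tcp_rot: [-1.572, 0.001, -1.619]
force: [0.7, -0.1, 0.4]
opening: 29.8
```

View pics/s11.png

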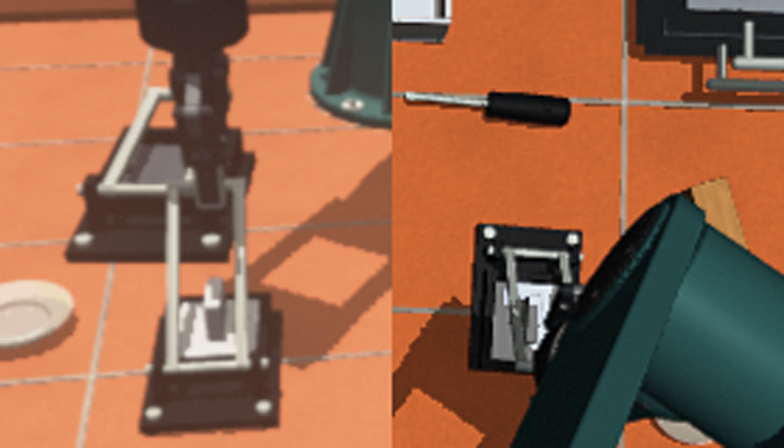

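The clamp stands at about 0.7 rad and the carrier is still seated. Backing out, shutting the fingers and pushing the bar down from above.

```bash
python3 -m jog '[{"x":0.5,"y":0,"z":0,"ax":0,"ay":0,"az":0},{"x":0,"y":0,"z":2,"ax":0,"ay":0,"az":0},{"x":0,"y":0,"z":3,"ax":0,"ay":0,"az":0},{"x":0,"y":0,"z":2,"ax":0,"ay":0,"az":0},{"x":0,"y":0,"z":0,"ax":0,"ay":0,"az":0}]';python3 -m jog '[{"x":0.4,"y":0,"z":0,"ax":0,"ay":0,"az":0},{"x":0,"y":0,"z":0,"ax":0,"ay":0,"az":0},{"x":0,"y":0,"z":0,"ax":0,"ay":0,"az":0},{"x":0,"y":0,"z":0,"ax":0,"ay":0,"az":0},{"x":0,"y":0,"z":0,"ax":0,"ay":0,"az":0}]' -1 ;python3 -c "
from h import *
a=cams.get_image('scene');b=cams.get_image('top')
a=a[110:270,110:250];b=b[80:240,310:450]
cv2.imwrite('pics/s12.png',cv2.resize(np.hstack([a,b]),None,fx=2.8,fy=2.8,interpolation=2))
P=[443.5,-203.6,126];print((proj('scene',P)-[110,110])*2.8)"
```

```text
time: 20.65
eef_pos: [440.2, -202.9, 183.3]
tcp_rot: [-1.567, -0.002, -1.619]
force: [0.5, 0.6, -0.2]
opening: 29.6
time: 21.28
eef_pos: [442.5, -202.1, 181.6]
tcp_rot: [-1.571, 0.0, -1.619]
force: [-0.4, 0.6, -0.0]
opening: 0.4
[208.41 185.77]
```

View pics/s12.png

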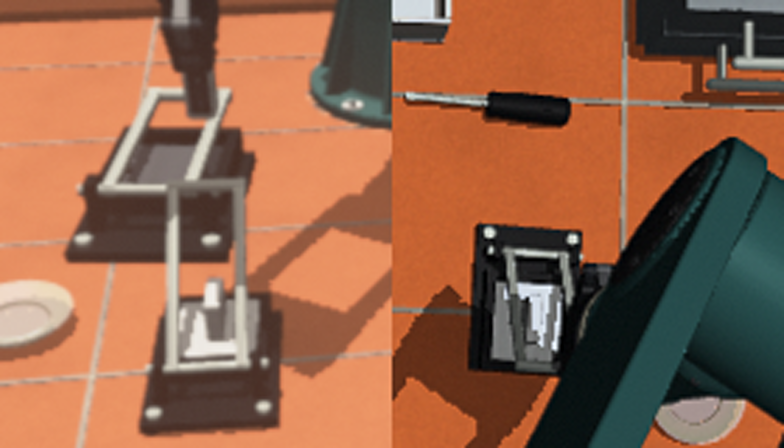

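The bar, at crop pixel (207,184), lies where 0.7 rad predicts (208,186). The shut fingers stand above it.

```bash
python3 -m jog '[{"x":0,"y":0,"z":-2.5,"ax":0,"ay":0,"az":0},{"x":0,"y":0,"z":-2.2,"ax":0,"ay":0,"az":0},{"x":-0.5,"y":0.03,"z":-0.8,"ax":0,"ay":0,"az":0},{"x":-0.5,"y":0.03,"z":-0.8,"ax":0,"ay":0,"az":0},{"x":-0.5,"y":0.02,"z":-0.8,"ax":0,"ay":0,"az":0},{"x":-0.36,"y":0.02,"z":-0.83,"ax":0,"ay":0,"az":0},{"x":-0.36,"y":0.02,"z":-0.83,"ax":0,"ay":0,"az":0},{"x":-0.36,"y":0.01,"z":-0.83,"ax":0,"ay":0,"az":0},{"x":-0.2,"y":0,"z":-0.8,"ax":0,"ay":0,"az":0},{"x":-0.2,"y":0,"z":-0.8,"ax":0,"ay":0,"az":0},{"x":0,"y":0,"z":0,"ax":0,"ay":0,"az":0}]';python3 -c "
from h import *
a=cams.get_image('scene');b=cams.get_image('top')
a=a[110:270,110:250];b=b[80:240,310:450]
cv2.imwrite('pics/s13.png',cv2.resize(np.hstack([a,b]),None,fx=2.8,fy=2.8,interpolation=2))"
```

```text
time: 22.75
eef_pos: [412.4, -200.5, 69.2]
tcp_rot: [-1.572, 0.001, -1.619]
force: [0.4, 0.6, 0.8]
opening: -0.2
```

View pics/s13.png

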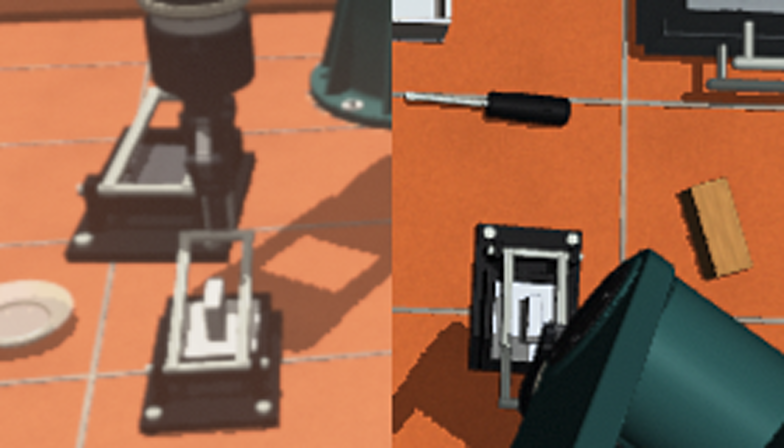

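The bar is down to about 0.2 rad, at crop pixel (215,238), with the fingers on it. Slowly further.

```bash
python3 -m jog '[{"x":-0.05,"y":0,"z":-0.6,"ax":0,"ay":0,"az":0},{"x":-0.05,"y":0,"z":-0.6,"ax":0,"ay":0,"az":0},{"x":0,"y":0,"z":-0.6,"ax":0,"ay":0,"az":0},{"x":0,"y":0,"z":-0.4,"ax":0,"ay":0,"az":0},{"x":0,"y":0,"z":0,"ax":0,"ay":0,"az":0}]'
```

```text
time: 23.48
eef_pos: [411.6, -200.6, 47.5]
tcp_rot: [-1.572, 0.0, -1.619]
force: [0.1, -0.6, 0.5]
opening: -0.2
```

```bash
python3 -m jog '[{"x":0,"y":0,"z":-0.2,"ax":0,"ay":0,"az":0},{"x":0,"y":0,"z":0,"ax":0,"ay":0,"az":0}]'; python3 -m jog '[{"x":0,"y":0,"z":-0.1,"ax":0,"ay":0,"az":0},{"x":0,"y":0,"z":0,"ax":0,"ay":0,"az":0}]'; python3 -m jog '[{"x":0,"y":0,"z":-0.1,"ax":0,"ay":0,"az":0},{"x":0,"y":0,"z":0,"ax":0,"ay":0,"az":0}]'
```

```text
time: 23.72
eef_pos: [411.9, -200.9, 45.9]
tcp_rot: [-1.571, -0.0, -1.619]
force: [-0.8, -0.4, 0.5]
opening: 0.0
time: 23.98
eef_pos: [411.9, -200.9, 44.9]
tcp_rot: [-1.571, -0.0, -1.619]
force: [0.1, -0.3, 1.2]
opening: 0.2
time: 24.22
eef_pos: [411.8, -200.8, 43.8]
tcp_rot: [-1.571, 0.0, -1.619]
force: [0.8, -0.2, 0.6]
opening: 0.1
```

```bash
python3 -m jog '[{"x":0,"y":0,"z":-0.1,"ax":0,"ay":0,"az":0},{"x":0,"y":0,"z":0,"ax":0,"ay":0,"az":0}]'; python3 -m jog '[{"x":0,"y":0,"z":-0.1,"ax":0,"ay":0,"az":0},{"x":0,"y":0,"z":0,"ax":0,"ay":0,"az":0}]'; python3 -c "
from h import *
a=cams.get_image('scene');b=cams.get_image('top')
a=a[110:270,110:250];b=b[80:240,310:450]
cv2.imwrite('pics/s14.png',cv2.resize(np.hstack([a,b]),None,fx=2.8,fy=2.8,interpolation=2))"
```

```text
time: 24.48
eef_pos: [411.8, -200.8, 42.8]
tcp_rot: [-1.571, 0.0, -1.619]
force: [0.5, 0.1, -0.7]
opening: 0.2
time: 24.72
eef_pos: [411.8, -200.8, 42.1]
tcp_rot: [-1.571, -0.0, -1.619]
force: [-0.8, 0.0, 4.2]
opening: 0.3
```

View pics/s14.png

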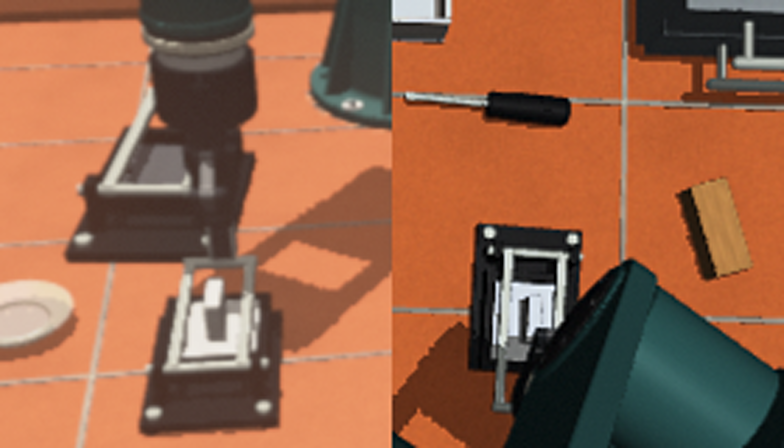

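```bash
python3 -m jog '[{"x":0,"y":0,"z":-0.06,"ax":0,"ay":0,"az":0},{"x":0,"y":0,"z":0,"ax":0,"ay":0,"az":0},{"x":0,"y":0,"z":0,"ax":0,"ay":0,"az":0},{"x":0,"y":0,"z":0,"ax":0,"ay":0,"az":0}]'
```

```text
time: 25.32
eef_pos: [411.8, -200.8, 41.8]
tcp_rot: [-1.571, -0.0, -1.619]
force: [-1.5, -0.0, 10.3]
opening: -0.1
```

The bar stops at z = 41.8 with 10 N (42.3 was predicted for level). Letting go and moving away.

```bash
python3 -m jog '[{"x":0,"y":0,"z":0.3,"ax":0,"ay":0,"az":0},{"x":0,"y":0,"z":2,"ax":0,"ay":0,"az":0},{"x":0,"y":0,"z":4,"ax":0,"ay":0,"az":0},{"x":0,"y":0,"z":4,"ax":0,"ay":0,"az":0},{"x":0,"y":0,"z":4,"ax":0,"ay":0,"az":0},{"x":0,"y":0,"z":4,"ax":0,"ay":0,"az":0},{"x":0.5,"y":4,"z":0,"ax":0,"ay":0,"az":0},{"x":0.5,"y":4,"z":0,"ax":0,"ay":0,"az":0},{"x":0.5,"y":4,"z":0,"ax":0,"ay":0,"az":0},{"x":0.5,"y":4,"z":0,"ax":0,"ay":0,"az":0},{"x":0.5,"y":4,"z":0,"ax":0,"ay":0,"az":0},{"x":0.5,"y":4,"z":0,"ax":0,"ay":0,"az":0},{"x":0,"y":0,"z":0,"ax":0,"ay":0,"az":0},{"x":0,"y":0,"z":0,"ax":0,"ay":0,"az":0}]'; python3 -c "
from h import *
a=cams.get_image('scene');b=cams.get_image('top')
cv2.imwrite('pics/f_s.png',a);cv2.imwrite('pics/f_t.png',b)
X=np.array([.9988,-.0489,0]);
for ph in(0,.035,.07):
  P=np.array([548.9,-208.8,37.3])+138*(-np.cos(ph)*X+np.array([0,0,np.sin(ph)]));print(ph,(proj('scene',P)-[140,190])*5,(proj('top',P)))
cv2.imwrite('pics/f1.png',cv2.resize(a[190:280,140:230],None,fx=5,fy=5,interpolation=2))
cv2.imwrite('pics/f2.png',b)"
```

```text
time: 27.08
eef_pos: [441.6, 38.9, 224.1]
tcp_rot: [-1.571, -0.001, -1.618]
force: [-0.3, -0.5, -0.1]
opening: -0.1
0 [247.56  70.05] [357.08 225.85]
0.035 [246.53  61.1 ] [357.5  225.76]
0.07 [245.47  52.31] [357.93 225.6 ]
```

View pics/f1.png

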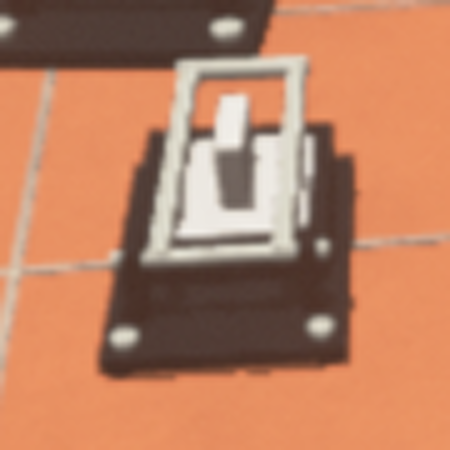

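View pics/f2.png

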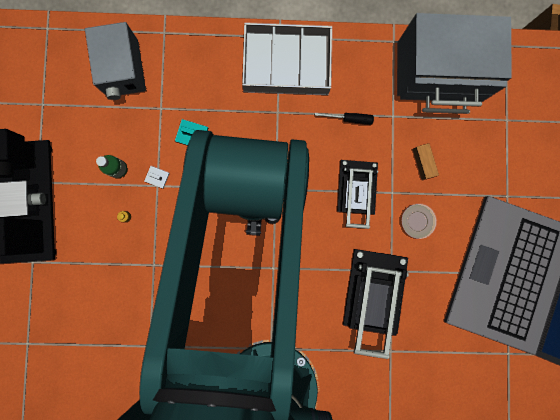

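The bar appears at crop pixel (243,67), where level predicts (248,70), so the clamp is closed on the seated carrier. The visible bystanders stand where they were, and the robot is clear.

```bash
python3 -c "
from plant import job
print(job.close_job())"
```

```text
the job is handed in; nothing more can be done
None
```

The larger white carrier is in the pocket of the smaller black stage, the clamp is closed on it, and the job is handed in after about 27 s. `close_job` reports no verdict.

- **Seating:** The bed first resisted at a TCP height of about 38.4 mm and stopped dead at 34.2 mm, 4.2 mm lower, within the expected 3 to 6 mm. I held about 19 N there by the wrist reading for roughly 0.5 s.
- **Clamp:** I swung the clamp over with the fingers caged loosely around the bar. I then pushed it down from above until it stopped with 10 N at a bar-top height of 41.8 mm (42.3 mm predicted for level).
- **Last check:** In the scene picture the bar lay within a few enlarged pixels (under 1 pixel in the original) of the level position, and the carrier looked flush. The arm was well away when I handed in.
- **What did not go smoothly:** The plate brushed the rim on entry, with a brief force of about 6 N. Some sideways load (about 5 N) also built up against a pocket wall, so I shifted the carrier 1 mm in y before pressing.
- **Not checked:** The black lens and the steel knob were hidden under the arm in the last top view. I did not look for either in the last scene picture.

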